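# Fit the side guide to a carton jig with a quarter-turn thumbscrew

## Robot

A 6-joint arm with a two-finger parallel gripper is mounted at the origin on the work surface. World frame = base frame: x ahead of the robot, y to its left, z up, the work surface at z = 0. Lengths are in m, angles in rad, forces in N, time in s.
With the tool pointing down it reaches from about 0.25 to 0.775 m from the base axis. Payload 4 kg.
Tool frame: the origin (TCP) lies midway between the tips of the shut fingers; the grasp point (between the pads) lies 19 mm behind it; z points along the fingers, y is the line along which they close (so a half turn about z gives the same grasp; the last joint's range is limited). The gripper opens to 94 mm and grips with 3 to 60 N. Pads are 16 mm wide; open, the fingers measure 119 mm over their backs; the gripper's body (75 mm by 177 mm) begins 78 mm behind the grasp point.
Start: joints at [-1.382, 0.087, 1.371, -0, 1.684, -0.103], TCP at [0.158, -0.527, 0.206] pointing down, gripper open.
Joint ranges: [-3.1, 3.1], [-0.76, 2.03], [0.27, 2.55], [-1.08, 4.22], [0.17, 2.65], [-2.57, 2.57]. Speed limits (rad/s): [2.79, 2.79, 3.14, 3.14, 3.14, 3.14].

## Interface

Orientations are given as [roll, pitch, yaw] about the fixed x, y, z axes, in that order (R = Rz(yaw) Ry(pitch) Rx(roll)).
In Python, from bench import get_obs, snapshot, close_job gives the robot as it stands. The module is installed in compiled form; this text tells all that it offers.
- The arm moves only by the tool drive_tool, never from a script. Its argument "commands" is a list of rows, each a list of 6 numbers: the shift along the tool's x, y, z in units of 0.04 m (1.0 is 0.04 m), then the turn, a rotation vector about the tool's x, y, z in units of 0.1 rad (1.0 is 0.1 rad). In form: [[dx, dy, dz, wx, wy, wz], ...]. A call has 1 to 20 rows; each row shifts and turns the commanded pose from where the row before left it, along the tool's axes as they then stand; what a row does not reach is not made up. A row lasts 1/8 s, in which the tool goes at most 62.5 mm and 10.7 degrees, less where a joint would pass 70% of its speed; a pose out of reach is approached as far as the arm can. A call with a number of a shift or a turn outside -1 to 1 is refused whole. A call with a gripper value outside its range is refused whole. "gripper" is the closure, from 0 (fully open) to 1 (shut), set as the call begins (left out, the last holds). The fingers move at their own pace and stop on an object; the grip force is fixed at half the most. Time passes only in rows, so rows that do not move let the fingers close. It gives the time, the measured TCP pose, the force, the opening and the grip force at its end, in the units of the state.
- get_obs(): the state, without advancing time (a new reading comes with each control period).
- snapshot(name): name is "scene" or "top" or "wrist"; returns a dict with "image" (480x640x3 uint8, blue, green, red), "range_z" (480x640 float32, m along the optical axis (not along the pixel's ray), 0 where there is no reading), "fx", "fy", "cx", "cy" (pixels), "rvec" (rotation vector, rad) and "tvec" (3), from world to camera coordinates, as OpenCV has them. Camera axes: x right, y down, z forward; pixel columns grow to the right and rows downward; lengths in m; the calibration is good to about 2 mm. A picture is of the moment at which its call begins.
- close_job(): hands the job in; it is judged then, once.
The state is a dict: "time": time; "joint_positions": joint angles; "qvel": joint speeds; "joint_torque": joint torques, N m; "tool_pos": TCP position; "ee_rot": TCP orientation; "wrist_force": force on the tool from outside, world axes, zero at the start; "wrist_torque": the same for the moment, N m; "width": finger opening in m; "finger_force": force on a finger pad.
Only numpy, scipy, OpenCV 4.12 (cv2) and the standard library are available. Lean on these libraries where they do the work, as an engineer would, in place of code of your own. Each camera call takes 0.05 s, during which the arm holds its last target. There are 200 camera calls.

## Task

Set up the carton jig: lay the foot of the blue side guide flat in the jig's channel over the slot, with its panel on the side of the fixed fence, and line its hole up with the hole of the sliding nut hidden under it. Put the red thumbscrew through both holes, push it down against its spring and give it a quarter turn, so that it catches under the nut and stays down when you let go. Do not disturb the carton, the bottle or the roll of tape.

Things in the scene. Friction and masses are not known exactly. Their poses are not given: they have to be found in the camera images.
- jig: Carton jig, fixed: platform 280 (its x) x 180 (y) x 52 mm high, black top, aluminium body. Origin: centre of its underside. An open channel 60 mm wide and 6 mm deep runs along its x through the middle (bright floor 46 mm above the bench). A fixed blue fence, 12 mm thick, 150 mm wide, top 107 mm above the bench, stands across the -x end.
- slot (a point): Middle of the slot in the floor of the jig's channel, at floor height, 50 mm towards +x of the jig's origin; axes as the jig's. The slot is 52 mm long (x), 16 mm wide (y) and goes through the 6 mm thick floor. Right under the floor lies a brass sliding nut with a hole.
- nut_range (a point): Fixed to the jig, 16 mm below slot, at the height of the nut's underside. The nut: brass plate 50 x 34 x 10 mm, centred across the slot; along x its hole is anywhere up to 12 mm either way of this point, NOT reported: look through the slot before covering it, or feel for it. It slides along x with 2 N friction and stays put. Below it the jig is hollow down to 4 mm above the bench.
- guide_hole (a point): Hole of the loose blue side guide, at the underside of its foot (flat on the bench at the start, panel up). Foot: 12 mm thick, 56 mm wide (y), from x -70 to +35 mm of this point. Keyed hole, like the nut's: 14.4 mm square bore plus two key slots along x, 26.5 mm over all, 8.5 mm wide. About 0.4 kg. In the channel: 2 mm of play each side (y), slides along x.
- guide_panel (a point): Grip point on the guide's upright panel: 35 mm above the foot's underside, 65 mm towards -x of the hole, in the middle of the panel's thickness and width. The panel is 10 mm thick (x), 120 mm wide (y); its top is 58 mm above the foot's underside; where it is wider than the foot its lower edge is 12 mm up. Axes as the guide's, z up.
- screw_wing (a point): Centre of the red wing of the loose thumbscrew, upright in its holder at the start (z up). Wing: 46 mm long (x), 14 mm thick (y), 40 mm high. Below it a 12 mm shank, 50.5 mm long from the wing's underside to the tip, the last 10 mm tapering to 9.5 mm (too wide to enter a key slot): the tip is 70.5 mm below this point. Whole length 90.5 mm, 110 g.
- screw_collar (a point): On the shank's axis 10 mm below the wing's underside (30 mm below its centre), fixed to the screw: where the underside of the sprung steel collar is when free. The collar, 28 mm across and 4 mm thick, lands on the guide's foot (or the holder) and can be pushed up 6 mm towards the wing, against 3 N at first, 9 N at the end.
- screw_pin (a point): Centre of the cross pin: 13 mm above the tip, 57.5 mm below the wing's centre; 5 mm thick, 22 mm long along the screw's x, as the wing. It passes the keyed holes only with the wing lengthwise to the jig. When the collar meets the foot the pin is still in the nut; pushed 4 mm further it is clear below. Turned there and let go, the spring draws it up against the nut's underside: locked.
- holder: Plywood block, fixed, 90 x 70 x 48 mm, origin at the centre of its underside, with a slot 27 x 16 mm in its middle in which the thumbscrew stands, collar on the block's top. Wing along the block's x.
- carton: Closed cardboard carton, 150 x 110 x 80 mm, a bystander. Origin: centre of its underside.
- bottle: Teal drinking bottle, 66 mm across, 190 mm high, a bystander. Origin: centre of its underside.
- tape_roll: Roll of brown tape lying flat, 110 mm across, 48 mm high, a bystander. Origin: centre of its underside.
There are look-alikes about, which are no part of the job. There is more than one size of the part that bears guide_hole; the job needs the middle-sized. Of the things that look like the part that bears screw_wing, the smaller one is meant.

How it is judged:
By the outcome, as a careful person would: the job done as asked, in the order asked, and still so for the second after the job is handed in, with the robot touching nothing.
It also fails if it takes over 67 s, if anything falls off the work surface, if the arm or the gripper's body presses on something with over 40 N, if the wrist force passes 120 N, or if a joint passes its speed limit or range.

## Working session

There is one attempt and no reset: what is moved stays moved. The work goes in short steps, Python scripts to look and compute and a tool call to move; the robot and the scene stay as the last step left them, time stands still between calls to the robot, and variables do not carry over. Pictures are saved under pics/ and viewed, at most 10 in all, crops included, and the job is handed in when it is done.

Besides the shell and the picture viewer there is one more tool, called after "Emit:" as name([rows], argument=value, ...), one row to a line, values as JSON. drive_tool: Moves the arm, as the interface text tells. Its arguments: {"type":"object","properties":{"commands":{"type":"array"},"gripper":{"type":"number"}},"required":["commands"]}

```bash
mkdir -p pics; cat > h.py <<'E'
import numpy as np, cv2
from bench import get_obs, snapshot, close_job
def cam(s):
    R=cv2.Rodrigues(np.array(s["rvec"],float))[0]; return R,np.array(s["tvec"],float).ravel()
def ray(s,u,v,z):
    R,t=cam(s); d=R.T@np.array([(u-s["cx"])/s["fx"],(v-s["cy"])/s["fy"],1]); c=-R.T@t
    return c+d*(z-c[2])/d[2]
def cloud(s):
    R,t=cam(s); Z=s["range_z"].astype(float); v,u=np.mgrid[:480,:640]
    P=np.stack([(u-s["cx"])/s["fx"]*Z,(v-s["cy"])/s["fy"]*Z,Z],-1)
    return (P-t)@R, Z>0
def proj(s,p):
    R,t=cam(s); q=R@np.array(p,float)+t; return q[0]/q[2]*s["fx"]+s["cx"],q[1]/q[2]*s["fy"]+s["cy"]
def save(n,s):
    cv2.imwrite(f"pics/{n}.png",s["image"]); np.save(f"pics/{n}.npy",s,allow_pickle=True)
def load(n): return np.load(f"pics/{n}.npy",allow_pickle=True).item()
E
python3 - <<'E'
from h import *
for n in("scene","top"):
    s=snapshot(n); save(n,s); R,t=cam(s); print(n,-R.T@t,s["fx"],R[2])
o=get_obs(); print(o)
E
```

```text
scene [ 1.29956553 -0.30458579  0.89987397] 557.4120614536764 [-0.65689048  0.26502188 -0.70587414]
top [ 0.42553903 -0.01932715  1.30819118] 534.9814779840058 [ 0.0829258   0.00622713 -0.99653627]
{'time': 0.1, 'joint_positions': array([-1.38210625e+00,  8.78656424e-02,  1.37208442e+00, -4.34307492e-05,
        1.68357740e+00, -1.03092963e-01]), 'qvel': array([-0.00054819, -0.0013952 , -0.00244256, -0.00134454,  0.00255356,
       -0.00104798]), 'joint_torque': array([ 1.33107416e-03, -3.41250801e+01, -3.03302336e+01,  7.20529351e-02,
        3.04063875e-02, -9.42688325e-05]), 'tool_pos': array([ 0.15810657, -0.52627916,  0.20443914]), 'ee_rot': array([-3.13966367e+00, -1.56177169e-04,  2.91778039e-01]), 'wrist_force': array([-0.01559813, -0.00842191, -0.84287027]), 'wrist_torque': array([-0.03043209, -0.01708125, -0.01456972]), 'finger_force': 0.0, 'width': 0.09374207143776972}
```

View pics/top.png

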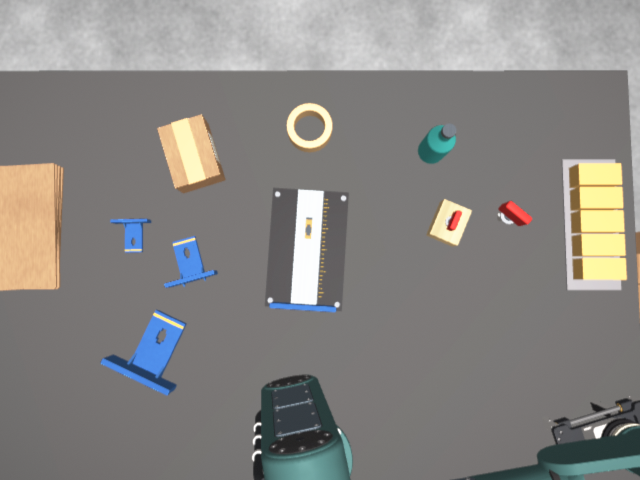

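View pics/scene.png

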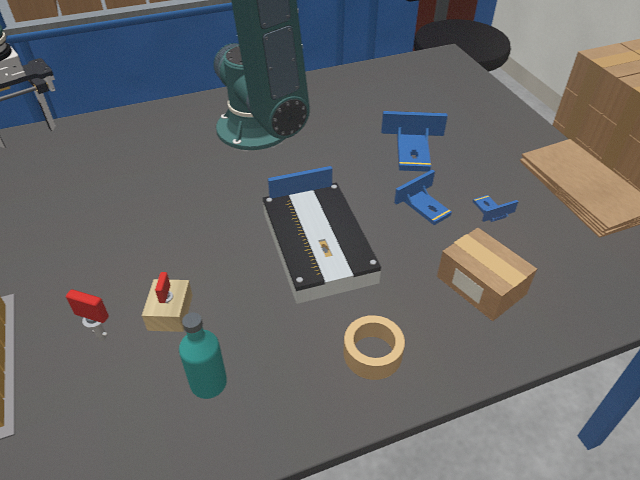

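Candidates in the top view:
- **Guides:** small (133,235), middle (188,262) and large (155,350). I choose the middle one.
- **Screws:** small upright in the holder (454,220) and larger lying loose (515,213). I choose the one in the holder.

Next I'll check both choices in a close crop and measure.

```bash
python3 - <<'E'
from h import *
s=load("top"); im=s["image"]
a=cv2.resize(im[225:295,95:225],None,fx=4,fy=4,interpolation=cv2.INTER_CUBIC)
b=cv2.resize(im[190:250,420:540],None,fx=4,fy=4,interpolation=cv2.INTER_CUBIC)
c=cv2.resize(im[185:315,260:355],None,fx=2.8,fy=4.0,interpolation=cv2.INTER_CUBIC)
h=np.zeros((530,800,3),np.uint8); h[:280,:520]=a; h[285:525,:480]=b; h[:520,525:525+266]=c
cv2.imwrite("pics/crop1.png",h)
P,ok=cloud(s)
hsv=cv2.cvtColor(im,cv2.COLOR_BGR2HSV)
blue=cv2.inRange(hsv,(100,120,60),(125,255,255))
n,l,st,ce=cv2.connectedComponentsWithStats(blue)
for i in range(1,n):
    if st[i,4]>100:
        m=(l==i)&ok; p=P[m]; print("blue",ce[i].round(1),st[i,4],p.mean(0).round(4),np.percentile(p[:,2],[5,50,95]).round(3))
        for nm,lo,hi in(("foot",.004,.02),("panel",.045,.075),("fence",.09,.12)):
            q=p[(p[:,2]>lo)&(p[:,2]<hi)]
            if len(q)>30:
                r=cv2.minAreaRect((q[:,:2]*1000).astype(np.float32)); print("  ",nm,len(q),r,np.median(q[:,2]))
red=cv2.inRange(hsv,(0,150,80),(8,255,255))|cv2.inRange(hsv,(172,150,80),(180,255,255))
n,l,st,ce=cv2.connectedComponentsWithStats(red)
for i in range(1,n):
    if st[i,4]>30:
        p=P[(l==i)&ok]; q=p[p[:,2]>np.percentile(p[:,2],95)-.006]; print("red",ce[i].round(1),st[i,4],cv2.minAreaRect((q[:,:2]*1000).astype(np.float32)),np.percentile(p[:,2],[5,95]).round(3))
# channel floor, jig top, holder top by heights
roi=np.zeros((480,640),bool); roi[180:320,255:360]=1
m=roi&ok&(hsv[...,2]>180)&(hsv[...,1]<60)
m=cv2.morphologyEx(m.astype(np.uint8),cv2.MORPH_OPEN,np.ones((5,5)))>0
print("floor",cv2.minAreaRect((P[m][:,:2]*1000).astype(np.float32)),np.median(P[m][:,2]))
m=roi&ok&(P[...,2]>.04)&(P[...,2]<.06)
print("jig",cv2.minAreaRect((P[m][:,:2]*1000).astype(np.float32)),np.median(P[m][:,2]))
roi[:]=0; roi[190:255,420:480]=1
m=roi&ok&(P[...,2]>.04)&(P[...,2]<.055)
print("holder",cv2.minAreaRect((P[m][:,:2]*1000).astype(np.float32)),np.median(P[m][:,2]))
E
```

```text
blue [132.6 231.5] 603 [0.5354 0.426  0.0159] [0.004 0.01  0.044]
   foot 413 ((527.7046508789062, 415.69586181640625), (64.72348022460938, 65.24881744384766), 1.8336971998214722) 0.008720527538967052
blue [189.  264.6] 1018 [0.4555 0.2854 0.0229] [0.008 0.013 0.059]
   foot 737 ((460.5797119140625, 287.72882080078125), (98.4501953125, 57.574546813964844), 15.682711601257324) 0.011996507046161753
   panel 228 ((422.94451904296875, 277.2339172363281), (10.192749977111816, 120.1888427734375), 15.677289009094238) 0.05748061441574693
blue [302.6 306.8] 367 [0.3598 0.0099 0.1046] [0.101 0.106 0.111]
   fence 359 ((360.07611083984375, 11.381019592285156), (147.62692260742188, 12.158797264099121), 86.46530151367188) 0.10648782351854491
blue [149.4 356.9] 2686 [0.2394 0.3705 0.0354] [0.012 0.019 0.083]
   foot 1408 ((261.84136962890625, 362.1255187988281), (81.12206268310547, 120.99507904052734), 65.20782470703125) 0.01647324650621545
   panel 285 ((207.47555541992188, 384.2109069824219), (165.58689880371094, 9.677629470825195), 62.68916702270508) 0.05951375555423406
red [515.2 213.3] 426 ((570.4336547851562, -468.4662170410156), (62.73476028442383, 20.4150390625), 49.49237823486328) [0.086 0.129]
red [454.2 220.2] 143 ((556.7791748046875, -335.644775390625), (12.965115547180176, 43.277793884277344), 67.23123168945312) [0.079 0.102]
floor ((503.52496337890625, 1.5654563903808594), (61.05006790161133, 276.59716796875), 86.401123046875) 0.046115202444642706
jig ((493.9400329589844, 2.7571487426757812), (180.3822784423828, 279.36639404296875), 86.39599609375) 0.05060056739427646
holder ((557.3724975585938, -337.16766357421875), (71.49264526367188, 91.28926086425781), 67.03267669677734) 0.04811205641071689
```

View pics/crop1.png

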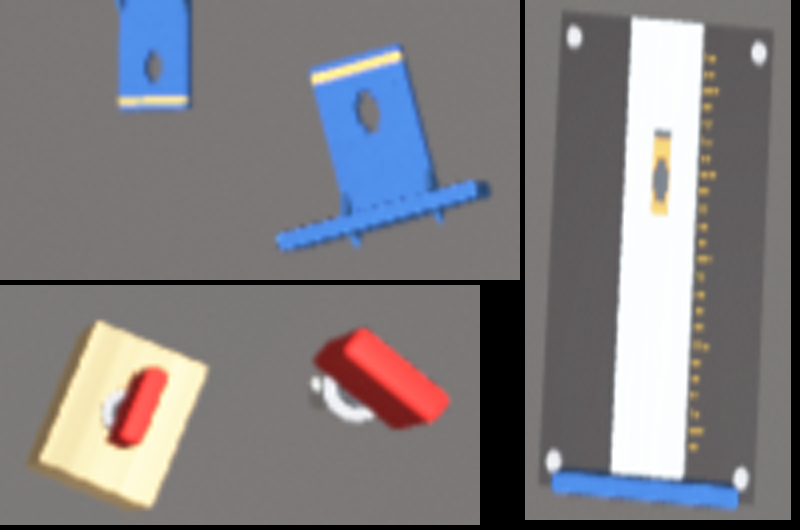

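The crop confirms both choices. The middle guide (foot 57 mm, panel 120 mm) has its hole at about crop (367,110). The smaller screw's wing is at crop (138,408). The nut's hole shows in the slot at crop (660,180), a little towards the fence.

```bash
cat >> h.py <<'E'
def plan(x,y,z,yaw=None):
    "steps: rotation about tool z (units), then translation units in tool axes (after rotation)"
    o=get_obs(); r,p,w=o["ee_rot"]; P=np.array(o["tool_pos"])
    from scipy.spatial.transform import Rotation as Ro
    R=Ro.from_euler("xyz",[r,p,w])
    if yaw is not None:
        T=Ro.from_euler("xyz",[np.pi,0,yaw]); rv=(R.inv()*T).as_rotvec(); R=T
    else: rv=np.zeros(3)
    print("at",P.round(4),np.round([r,p,w],4),"rot units",(rv/.1).round(3),"trans units",((R.inv().apply(np.array([x,y,z])-P))/.04).round(3),"F",np.round(o["wrist_force"],2),"t",o["time"],"w",o["width"])
E
python3 - <<'E'
from h import *
s=snapshot("wrist"); save("w0",s); R,t=cam(s); o=get_obs(); c=-R.T@t
print("cam",c-o["tool_pos"],"dir",R[2], "imgx",R[0],s["fx"])
plan(.50,0,.25,np.deg2rad(86.4))
plan(.50,0,.25)
E
```

```text
cam [0.06938249 0.0212857  0.17947628] dir [-0.24274037 -0.07048947 -0.96752692] imgx [ 0.28788517 -0.95766179 -0.00245604] 385.6935881097919
at [ 0.1581 -0.5263  0.2046] [-3.1399e+00 -2.0000e-04  2.9180e-01] rot units [-1.4000e-02 -1.2000e-02 -1.2162e+01] trans units [13.669  7.703 -1.135] F [ 0.47  0.03 -0.45] t 0.15 w 0.09376247745012505
at [ 0.1581 -0.5263  0.2046] [-3.1399e+00 -2.0000e-04  2.9180e-01] rot units [0. 0. 0.] trans units [ 11.971 -10.145  -1.116] F [ 0.47  0.03 -0.45] t 0.15 w 0.09376247745012505
```

Emit:
drive_tool([
  [0.857, -0.725, -0.08, 0, 0, 0],
  [0.857, -0.725, -0.08, 0, 0, 0],
  [0.857, -0.725, -0.08, 0, 0, 0],
  [0.857, -0.725, -0.08, 0, 0, 0],
  [0.857, -0.725, -0.08, 0, 0, 0],
  [0.857, -0.725, -0.08, 0, 0, 0],
  [0.857, -0.725, -0.08, 0, 0, 0],
  [0.857, -0.725, -0.08, 0, 0, 0],
  [0.857, -0.725, -0.08, 0, 0, 0],
  [0.857, -0.725, -0.08, 0, 0, 0],
  [0.857, -0.725, -0.08, 0, 0, 0],
  [0.857, -0.725, -0.08, 0, 0, 0],
  [0.857, -0.725, -0.08, 0, 0, 0],
  [0.857, -0.725, -0.08, 0, 0, 0],
])

```text
time: 1.9
tool_pos: [0.5015, 0.0015, 0.25]
ee_rot: [3.142, 0.0, 0.292]
wrist_force: [0.4, 0.0, -0.8]
width: 0.0941
finger_force: 0.0
```

Emit:
drive_tool([
  [0, 0, 0, 0, 0, -1],
  [0, 0, 0, 0, 0, -1],
  [0, 0, 0, 0, 0, -1],
  [0, 0, 0, 0, 0, -1],
  [0, 0, 0, 0, 0, -1],
  [0, 0, 0, 0, 0, -1],
  [0, 0, 0, 0, 0, -1],
  [0, 0, 0, 0, 0, -1],
  [0, 0, 0, 0, 0, -1],
  [0, 0, 0, 0, 0, -1],
  [0, 0, 0, 0, 0, -1],
  [0, 0, 0, 0, 0, -1],
  [0, 0, 0, 0, 0, -0.16],
  [0, 0, 0, 0, 0, 0],
  [0, 0, 0, 0, 0, 0],
])

```text
time: 3.78
tool_pos: [0.501, 0.0001, 0.2502]
ee_rot: [-3.141, 0.0, 1.507]
wrist_force: [0.5, -0.3, -0.2]
width: 0.0941
finger_force: 0.0
```

```bash
python3 - <<'E'
from h import *
s=snapshot("wrist"); save("w1",s)
plan(.54,-.04,.25,np.deg2rad(86.4)); print(proj(s,[.5438,-.0003,.046]))
E
```

```text
at [5.010e-01 1.000e-04 2.502e-01] [-3.1415e+00  1.0000e-04  1.5072e+00] rot units [-0.     0.001 -0.007] trans units [-0.94   1.035  0.006] F [-0.3   0.72 -0.11] t 3.825 w 0.09405312854106397
(np.float64(358.0879672264015), np.float64(210.0786965424588))
```

View pics/w1.png

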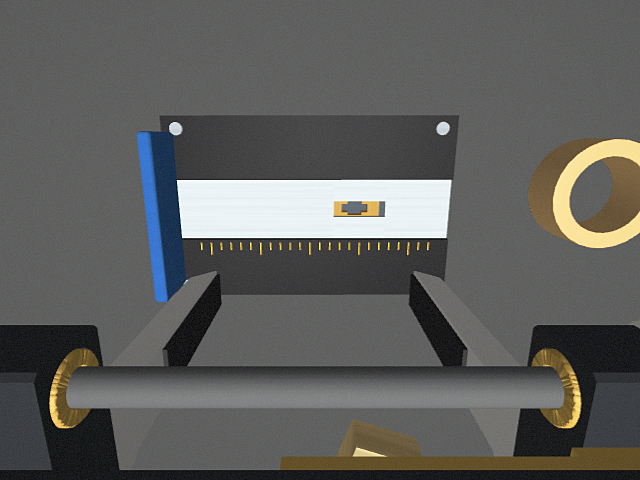

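The wrist view shows the slot from (333,209) to (386,209), with the nut's keyed hole at about (354,208). The uncovered dark strip is at the right end, around (382,209).

```bash
python3 - <<'E'
from h import *
s=load("w1"); im=s["image"]; hsv=cv2.cvtColor(im,cv2.COLOR_BGR2HSV)
roi=np.zeros((480,640),np.uint8); roi[186:232,300:420]=255
notwhite=cv2.inRange(hsv,(0,0,0),(179,255,190))&roi|cv2.inRange(hsv,(5,80,0),(40,255,255))&roi
dark=cv2.inRange(hsv,(0,0,0),(179,90,150))&roi
yaw=np.deg2rad(-3.6); J=np.array([.4939,.0028]); ex=np.array([np.cos(yaw),np.sin(yaw)]); ey=np.array([-ex[1],ex[0]])
def jig(p): return ((p[:2]-J)@ex*1000, (p[:2]-J)@ey*1000)
n,l,st,ce=cv2.connectedComponentsWithStats(notwhite)
i=1+st[1:,4].argmax(); print("slot",st[i],jig(ray(s,*ce[i],.046)),[jig(ray(s,u,208.5,.046)) for u in(st[i,0]-.5,st[i,0]+st[i,2]-.5)])
n,l,st,ce=cv2.connectedComponentsWithStats(dark)
for i in range(1,n):
    if st[i,4]>8: print("dark",st[i],ce[i],[np.round(jig(ray(s,u,208.5,.040)),1) for u in(st[i,0]-.5,st[i,0]+st[i,2]-.5)],jig(ray(s,*ce[i],.040)))
print(im[209,328:392].mean(1).astype(int), im[209,328:392,0])
# channel floor edges from depth/white
P,ok=cloud(s); w=cv2.inRange(hsv,(0,0,200),(179,50,255)); w[:170]=0;w[245:]=0;w[:,:185]=0;w[:,450:]=0
for u in range(200,450,40):
    v=np.where(w[:,u])[0]; print(u,jig(ray(s,u,v.min()-.5,.046)),jig(ray(s,u,v.max()+.5,.046)))
E
```

```text
slot [333 201  52  16 816] (np.float64(50.870494386778084), np.float64(1.6352684690632842)) [(np.float64(24.148959824733545), np.float64(1.6697648384302808)), (np.float64(76.582568525071), np.float64(1.6389414891770926))]
dark [342 201  25  12 226] [353.86283186 206.95575221] [array([33.6,  0.6]), array([59.2,  0.6])] (np.float64(46.26283078700624), np.float64(2.167231897057847))
dark [334 202  51  15 135] [373.         211.33333333] [array([25.4,  0.6]), array([77.7,  0.5])] (np.float64(66.01085326563278), np.float64(-2.3922829043644014))
[238 237 238 239 243 226 173 161 163 165 163 171 175 137 111 108 112 112
 114 107 105 107 112 105 106 108 107 106 109 107 105 108 106 114 109 112
 106 111  76 139 167 169 167 166 162 170 164 162 166 168 160 125 105 102
 108 101  94 245 246 242 241 241 241 241] [243 242 243 245 253 216 111  83  89  94  90  98  96 108 124 124 124 124
 124 118 113 115 121 113 114 117 116 113 118 117 115 120 117 127 122 125
 121 129  61  73  92  92  93  95  90  99  92  90  94  90  92 119 120 112
 116 111  91 250 250 247 245 245 245 246]
200 (np.float64(-107.29671784232
[... 200 characters left out ...]
7), np.float64(-28.501901058343))
280 (np.float64(-28.116917358666537), np.float64(30.785155234614113)) (np.float64(-29.508033742532163), np.float64(-28.52379357419433))
320 (np.float64(11.464319372177854), np.float64(30.75976566861709)) (np.float64(11.62520584896134), np.float64(-28.545682770975883))
360 (np.float64(51.039782114106856), np.float64(30.734379806371763)) (np.float64(52.75220980523501), np.float64(-28.567568649442407))
400 (np.float64(90.609472130466), np.float64(30.70899764706774)) (np.float64(93.87297954412759), np.float64(-28.58945121034849))
440 (np.float64(130.17339068423215), np.float64(30.683619189894916)) (np.float64(134.98751648304813), np.float64(-28.611330454448314))
```

Emit:
drive_tool([
  [0.85, -0.3, 0.15, 0, 0, 0],
  [0.85, -0.3, 0.15, 0, 0, 0],
  [0.85, -0.3, 0.15, 0, 0, 0],
  [0.85, -0.3, 0.15, 0, 0, 0],
  [0.85, -0.3, 0.15, 0, 0, 0],
  [0.85, -0.3, 0.15, 0, 0, 0],
  [0.85, -0.3, 0.15, 0, 0, 0],
  [0.85, -0.3, 0.15, 0, 0, 0],
  [0, 0, 0, 0, 0, -0.84],
  [0, 0, 0, 0, 0, -0.84],
  [0, 0, 0, 0, 0, -0.84],
  [0, 0, 0, 0, 0, -0.85],
  [0, 0, 0, 0, 0, 0],
  [0, 0, 0, 0, 0, 0],
], gripper=0.3)

```text
time: 5.58
tool_pos: [0.4224, 0.2776, 0.2022]
ee_rot: [3.142, 0.0, 1.843]
wrist_force: [0.0, 0.5, -0.3]
width: 0.0658
finger_force: 0.0
```

```bash
python3 - <<'E'
from h import *
s=snapshot("wrist"); save("w2",s); im=s["image"]; P,ok=cloud(s)
blue=cv2.inRange(cv2.cvtColor(im,cv2.COLOR_BGR2HSV),(100,120,60),(125,255,255))>0
near=np.hypot(P[...,0]-.44,P[...,1]-.283)<.11
for lo,hi in((.008,.016),(.053,.064)):
    q=P[blue&ok&near&(P[...,2]>lo)&(P[...,2]<hi)]
    if len(q)>30: print(len(q),cv2.minAreaRect((q[:,:2]*1000).astype(np.float32)),np.median(q[:,2]))
plan(.4229,.2772,.016,np.deg2rad(105.68))
E
```

```text
4848 ((466.8248596191406, 291.095458984375), (111.75454711914062, 56.5739860534668), 15.707719802856445) 0.012308507738027014
1492 ((424.38067626953125, 279.1817932128906), (9.177096366882324, 118.98774719238281), 15.552681922912598) 0.05816381388106315
at [0.4224 0.2776 0.2022] [3.1416e+00 1.0000e-04 1.8437e+00] rot units [ 0.     0.001 -0.007] trans units [-0.014  0.01   4.656] F [ 0.07 -0.64  0.42] t 5.625 w 0.06542976321068743
```

View pics/w2.png

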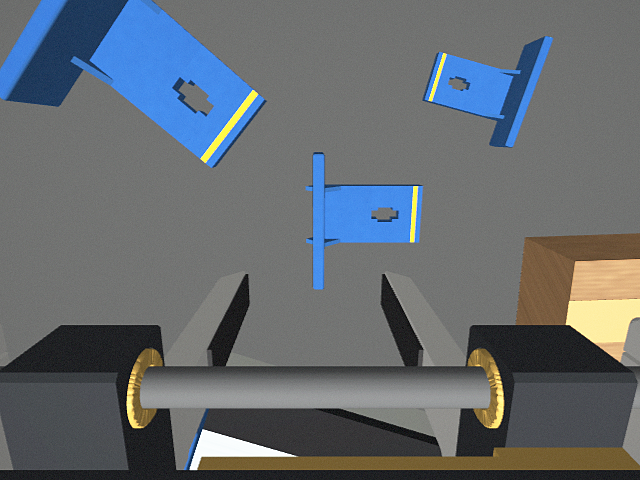

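The middle guide sits at (370,215), with its panel at (319,220) and its hole at (385,214). The gussets are clear of the grip point, so I'm descending and gripping.

Emit:
drive_tool([
  [0, 0.03, 0.66, 0, 0, 0],
  [0, 0, 0.66, 0, 0, 0],
  [0, 0, 0.66, 0, 0, 0],
  [0, 0, 0.66, 0, 0, 0],
  [0, 0, 0.66, 0, 0, 0],
  [0, 0, 0.66, 0, 0, 0],
  [0, 0, 0.66, 0, 0, 0],
  [0, 0, 0, 0, 0, 0],
  [0, 0, 0, 0, 0, 0],
])

```text
time: 6.75
tool_pos: [0.4242, 0.2783, 0.0185]
ee_rot: [3.14, -0.0, 1.844]
wrist_force: [0.4, 1.1, 0.0]
width: 0.0656
finger_force: 0.0
```

Emit:
drive_tool([
  [0, 0, 0, 0, 0, 0],
  [0, 0, 0, 0, 0, 0],
  [0, 0, 0, 0, 0, 0],
  [0, 0, 0, 0, 0, 0],
  [0, 0, 0, 0, 0, 0],
  [0, 0, 0, 0, 0, 0],
  [0, 0, 0, 0, 0, 0],
  [0, 0, 0, 0, 0, 0],
], gripper=1)

```text
time: 7.75
tool_pos: [0.4239, 0.278, 0.0175]
ee_rot: [3.141, 0.0, 1.845]
wrist_force: [2.4, -0.1, -0.8]
width: 0.0101
finger_force: 30.0
```

Emit:
drive_tool([
  [0, 0, -0.5, 0, 0, 0],
  [0, 0, -0.9, 0, 0, 0],
  [0, 0, -0.9, 0, 0, 0],
  [0, 0, -0.9, 0, 0, 0],
  [0, 0, 0, 0, 0, 0.84],
  [0, 0, 0, 0, 0, 0.84],
  [0, 0, 0, 0, 0, 0.84],
  [0, 0, 0, 0, 0, 0.86],
  [0, 0, 0, 0, 0, 0],
  [0, 0, 0, 0, 0, 0],
])

```text
time: 9.0
tool_pos: [0.4229, 0.2777, 0.1447]
ee_rot: [-3.14, 0.001, 1.508]
wrist_force: [0.9, 0.2, -3.1]
width: 0.0098
finger_force: 30.0
```

```bash
python3 - <<'E'
from h import *
plan(.4751,.0046,.10,np.deg2rad(86.4))
E
```

```text
at [0.4229 0.2777 0.1447] [-3.1399e+00  9.0000e-04  1.5080e+00] rot units [-0.017  0.009  0.001] trans units [-6.733  1.73   1.117] F [ 0.91  0.17 -3.12] t 9.0 w 0.00983813867094576
```

Emit:
drive_tool([
  [-0.84, 0.216, 0.06, 0, 0, 0],
  [-0.84, 0.216, 0.06, 0, 0, 0],
  [-0.84, 0.216, 0.06, 0, 0, 0],
  [-0.84, 0.216, 0.06, 0, 0, 0],
  [-0.84, 0.216, 0.06, 0, 0, 0],
  [-0.84, 0.216, 0.06, 0, 0, 0],
  [-0.84, 0.216, 0.06, 0, 0, 0],
  [-0.84, 0.216, 0.06, 0, 0, 0],
  [0, 0, 0.0, 0, 0, 0],
  [0, 0, 0, 0, 0, 0],
  [0, 0, 0, 0, 0, 0],
])

```text
time: 10.38
tool_pos: [0.4752, 0.0061, 0.1263]
ee_rot: [-3.142, -0.0, 1.508]
wrist_force: [0.2, -0.4, -4.0]
width: 0.0099
finger_force: 30.0
```

```bash
python3 - <<'E'
from h import *
s=snapshot("wrist"); save("w3",s); im=s["image"]; P,ok=cloud(s); o=get_obs()
blue=cv2.inRange(cv2.cvtColor(im,cv2.COLOR_BGR2HSV),(100,120,60),(125,255,255))>0
near=np.hypot(P[...,0]-.50,P[...,1]-.005)<.12
z0=o["tool_pos"][2]-.0165
q=P[blue&ok&near&(P[...,2]>z0+.006)&(P[...,2]<z0+.018)]
print(len(q),cv2.minAreaRect((q[:,:2]*1000).astype(np.float32)),np.median(q[:,2]),z0)
for n in [x for x in (np.linspace(.47,.56,8))]:
    w=q[abs(q[:,0]-n)<.004]; print(n.round(3),w[:,1].min().round(4),w[:,1].max().round(4),np.median(w[:,2]).round(4)) if len(w)>5 else 0
plan(.4751,.0046,.10,np.deg2rad(86.4))
E
```

```text
14681 ((520.5056762695312, 12.377853393554688), (70.82686614990234, 124.39817810058594), 68.06275177001953) 0.12111013390126955 0.10983628184064421
0.47 0.0314 0.0356 0.1247
0.483 0.0126 0.0666 0.1212
0.496 -0.0171 0.034 0.1212
0.509 -0.0184 0.0331 0.1212
0.521 -0.0189 0.0323 0.1211
0.534 -0.0196 0.0316 0.1211
0.547 -0.0264 0.0307 0.1211
0.56 -0.027 0.0299 0.1211
at [0.4752 0.0061 0.1263] [ 3.1415e+00 -1.0000e-04  1.5084e+00] rot units [ 0.    -0.001  0.004] trans units [-0.038  0.     0.658] F [ 0.44  0.15 -2.91] t 10.425 w 0.009530433704518155
```

View pics/w3.png

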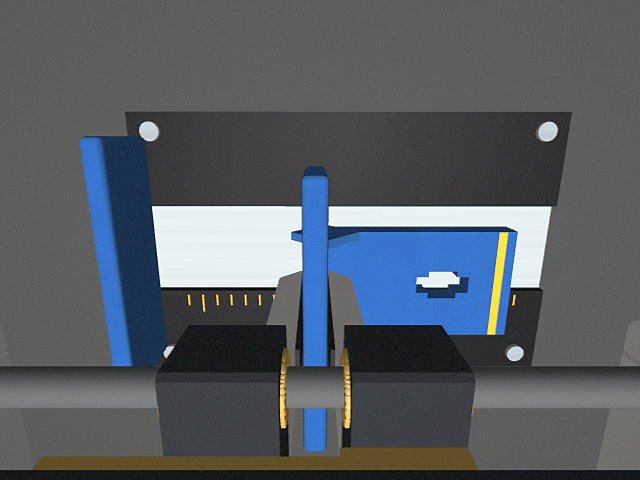

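The guide is held over the jig. Its hole is at (442,284) and the foot's far edge at about (513,283), square to the channel. Next I'll check the hole's position.

```bash
python3 - <<'E'
from h import *
s=load("w3"); hsv=cv2.cvtColor(s["image"],cv2.COLOR_BGR2HSV)
nb=(~((cv2.inRange(hsv,(100,120,100),(125,255,255)))>0)).astype(np.uint8); nb[:262]=0; nb[306:]=0; nb[:,:400]=0; nb[:,482:]=0
n,l,st,ce=cv2.connectedComponentsWithStats(nb); i=1+st[1:,4].argmax(); x,y,w,h,_=st[i]; print(st[i])
print(ray(s,x-.5,284,.121),ray(s,x+w-.5,284,.121),ray(s,x+w/2-.5,y-.5,.121),ray(s,x+w/2-.5,y+h-.5,.121))
E
```

```text
[ 416  272   52   26 1072]
[0.52574554 0.00388719 0.121     ] [0.55227757 0.00223915 0.121     ] [0.5388745  0.00984442 0.121     ] [ 0.53916362 -0.00439462  0.121     ]
```

Emit:
drive_tool([
  [-0.04, 0.012, 0.25, 0, 0, 0],
  [0, 0, 0.25, 0, 0, 0],
  [0, 0, 0.25, 0, 0, 0],
  [0, 0, 0.25, 0, 0, 0],
  [0, 0, 0.25, 0, 0, 0],
  [0, 0, 0.15, 0, 0, 0],
  [0, 0, 0.1, 0, 0, 0],
  [0, 0, 0, 0, 0, 0],
])

```text
time: 11.42
tool_pos: [0.4756, 0.0036, 0.0661]
ee_rot: [-3.141, 0.0, 1.507]
wrist_force: [0.1, -1.1, -4.1]
width: 0.0098
finger_force: 30.0
```

Emit:
drive_tool([
  [0, 0, 0.04, 0, 0, 0],
  [0, 0, 0.04, 0, 0, 0],
  [0, 0, 0, 0, 0, 0],
  [0, 0, 0, 0, 0, 0],
])

```text
time: 11.92
tool_pos: [0.4761, 0.0036, 0.0634]
ee_rot: [3.141, 0.0, 1.507]
wrist_force: [0.5, 0.1, -1.6]
width: 0.01
finger_force: 30.0
```

```bash
python3 - <<'E'
from h import *
plan(.4757,.0045,.063,np.deg2rad(86.4))
E
```

```text
at [0.4761 0.0036 0.0634] [3.1406e+00 1.0000e-04 1.5068e+00] rot units [ 0.01   0.001 -0.012] trans units [ 0.022 -0.011  0.011] F [ 0.47  0.13 -1.63] t 11.925 w 0.01001177394164605
```

Emit:
drive_tool([
  [0, 0, 0.02, 0, 0, 0],
  [0, 0, 0.0, 0, 0, 0],
  [0, 0, 0, 0, 0, 0],
])

```text
time: 12.3
tool_pos: [0.4761, 0.0036, 0.0634]
ee_rot: [3.14, 0.0, 1.507]
wrist_force: [-2.5, 0.4, 5.9]
width: 0.0101
finger_force: 30.0
```

```bash
python3 - <<'E'
from h import *
s=snapshot("wrist"); save("w4",s)
u,v=proj(s,[.5405,0,.058]); print(u,v); u,v=int(u),int(v)
cv2.imwrite("pics/w4c.png",cv2.resize(s["image"][v-50:v+50,u-65:u+65],None,fx=5,fy=5,interpolation=cv2.INTER_CUBIC))
plan(.4757,.0045,.063)
E
```

```text
442.41866993085057 284.623930386816
at [0.4761 0.0036 0.0634] [3.1404e+00 2.0000e-04 1.5069e+00] rot units [0. 0. 0.] trans units [ 0.022 -0.011  0.01 ] F [-1.84  0.89  6.75] t 12.35 w 0.009777578063666706
```

View pics/w4c.png

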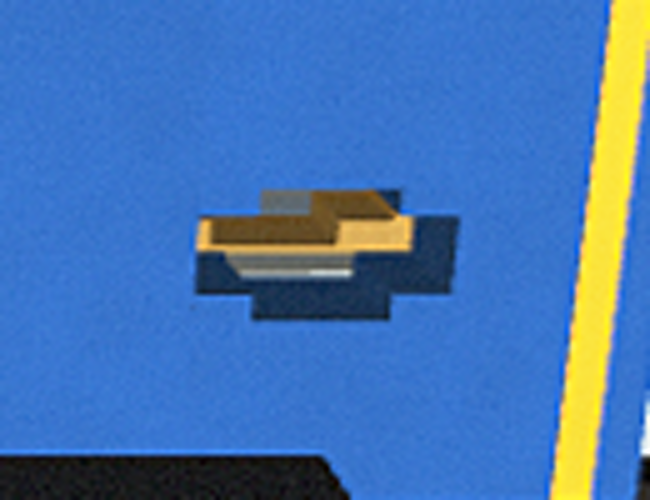

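The foot is on the floor, pressing with about 6 N. In the crop, the guide's hole spans 197–458 and the brass nut's key starts at about 211. I'll convert both to positions.

```bash
python3 - <<'E'
from h import *
s=load("w4"); f=lambda a,b,z:(ray(s,442-65+a/5,284-50+b/5,z)*1000).round(1)
print("guide top L",f(197,255,.058),"R",f(457,255,.058),"bore top",f(330,188,.058),f(320,320,.058))
print("guide bottom R",f(413,255,.046),"nut key L",f(211,235,.040),f(211,245,.04),"bore right edge nut",f(338,235,.040),f(355,265,.04))
E
```

```text
guide top L [527.2   0.6  58. ] R [553.8  -1.1  58. ] bore top [540.7   7.1  58. ] [539.9  -7.4  58. ]
guide bottom R [553.8  -5.8  46. ] nut key L [533.4  -4.5  40. ] [533.4  -5.7  40. ] bore right edge nut [547.6  -5.4  40. ] [549.6  -9.1  40. ]
```

Emit:
drive_tool([
  [0.025, 0, 0, 0, 0, 0],
  [0, 0, 0, 0, 0, 0],
  [0, 0, 0, 0, 0, 0],
])

```text
time: 12.72
tool_pos: [0.4761, 0.0037, 0.0635]
ee_rot: [3.14, 0.002, 1.507]
wrist_force: [-2.9, -2.5, 5.3]
width: 0.0097
finger_force: 30.0
```

Emit:
drive_tool([
  [0, 0, 0, 0, 0, 0],
  [0, 0, 0, 0, 0, 0],
  [0, 0, 0, 0, 0, 0],
  [0, 0, 0, 0, 0, 0],
], gripper=0.55)

```text
time: 13.22
tool_pos: [0.4757, 0.0047, 0.062]
ee_rot: [-3.141, 0.0, 1.507]
wrist_force: [-0.3, -0.3, 1.1]
width: 0.0419
finger_force: 0.0
```

Emit:
drive_tool([
  [0, 0, -0.3, 0, 0, 0],
  [0, 0, -0.6, 0, 0, 0],
  [0, 0, -0.9, 0, 0, 0],
  [0, 0, -0.9, 0, 0, 0],
  [0, 0, 0, 0, 0, 0],
])

```text
time: 13.85
tool_pos: [0.4781, 0.0044, 0.1747]
ee_rot: [3.133, 0.0, 1.507]
wrist_force: [0.3, 0.1, -0.8]
width: 0.0418
finger_force: 0.0
```

```bash
python3 - <<'E'
from h import *
s=snapshot("wrist"); save("w5",s); P,ok=cloud(s)
hsv=cv2.cvtColor(s["image"],cv2.COLOR_BGR2HSV); blue=cv2.inRange(hsv,(100,120,100),(125,255,255))>0
q=P[blue&ok&(abs(P[...,2]-.058)<.004)&(P[...,0]>.53)&(P[...,0]<.6)&(abs(P[...,1])<.05)]
for x in(.555,.56,.565): w=q[abs(q[:,0]-x)<.002]; print(x,w[:,1].min(),w[:,1].max())
q=P[blue&ok&(abs(P[...,2]-.104)<.004)&(P[...,0]>.44)&(P[...,0]<.51)]; print(cv2.minAreaRect((q[:,:2]*1000).astype(np.float32)))
# hole
u,v=proj(s,[.5405,.0005,.058]); u,v=int(u),int(v)
nb=(~blue).astype(np.uint8); m=np.zeros_like(nb); m[v-20:v+21,u-30:u+30]=nb[v-20:v+21,u-30:u+30]
n,l,st,ce=cv2.connectedComponentsWithStats(m); i=1+st[1:,4].argmax(); x,y,w,h,a=st[i]; print(u,v,st[i])
for a,b in((x-.5,y+h/2),(x+w-.5,y+h/2),(x+w/2,y-.5),(x+w/2,y+h-.5)): print(ray(s,a,b,.058).round(4))
plan(.5568,-.3356,.20,np.deg2rad(-22.9)); plan(.5568,-.3356,.20)
E
```

```text
0.555 -0.028439967875386746 0.027586892123066704
0.56 -0.02866734575615195 0.027126519720800157
0.565 -0.028505167186492892 0.026916824852316088
((475.060302734375, 4.6218414306640625), (118.9803695678711, 9.935545921325684), 86.36808776855469)
393 232 [376 225  33  17 453]
[0.5262 0.001  0.058 ]
[ 0.5524 -0.0008  0.058 ]
[0.5398 0.0074 0.058 ]
[ 0.5396 -0.0065  0.058 ]
at [0.4768 0.0046 0.1722] [3.1375e+00 2.0000e-04 1.5068e+00] rot units [ 0.03  -0.038 19.065] trans units [ 5.152  7.055 -0.695] F [ 0.17 -0.18  0.17] t 13.9 w 0.04203698550168501
at [0.4768 0.0046 0.1722] [3.1375e+00 2.0000e-04 1.5068e+00] rot units [0. 0. 0.] trans units [-8.359  2.543 -0.683] F [ 0.17 -0.18  0.17] t 13.9 w 0.04203698550168501
```

Emit:
drive_tool([
  [-0.836, 0.254, -0.07, 0, 0, 0],
  [-0.836, 0.254, -0.07, 0, 0, 0],
  [-0.836, 0.254, -0.07, 0, 0, 0],
  [-0.836, 0.254, -0.07, 0, 0, 0],
  [-0.836, 0.254, -0.07, 0, 0, 0],
  [-0.836, 0.254, -0.07, 0, 0, 0],
  [-0.836, 0.254, -0.07, 0, 0, 0],
  [-0.836, 0.254, -0.07, 0, 0, 0],
  [-0.836, 0.254, -0.07, 0, 0, 0],
  [-0.836, 0.254, -0.07, 0, 0, 0],
])

```text
time: 15.15
tool_pos: [0.5552, -0.3362, 0.196]
ee_rot: [-3.138, -0.002, 1.507]
wrist_force: [-0.1, 0.3, 1.1]
width: 0.0424
finger_force: 0.0
```

Emit:
drive_tool([
  [0, 0, 0, 0, 0, 1],
  [0, 0, 0, 0, 0, 1],
  [0, 0, 0, 0, 0, 1],
  [0, 0, 0, 0, 0, 1],
  [0, 0, 0, 0, 0, 1],
  [0, 0, 0, 0, 0, 1],
  [0, 0, 0, 0, 0, 1],
  [0, 0, 0, 0, 0, 1],
  [0, 0, 0, 0, 0, 1],
  [0, 0, 0, 0, 0, 1],
  [0, 0, 0, 0, 0, 1],
  [0, 0, 0, 0, 0, 1],
  [0, 0, 0, 0, 0, 1],
  [0, 0, 0, 0, 0, 1],
  [0, 0, 0, 0, 0, 1],
  [0, 0, 0, 0, 0, 1],
  [0, 0, 0, 0, 0, 1],
  [0, 0, 0, 0, 0, 1],
  [0, 0, 0, 0, 0, 1],
  [0, 0, 0, 0, 0, 0.05],
])

```text
time: 17.65
tool_pos: [0.5551, -0.3351, 0.1962]
ee_rot: [-3.141, 0.003, -0.397]
wrist_force: [0.6, -0.6, -0.4]
width: 0.0422
finger_force: 0.0
```

Emit:
drive_tool([
  [0, 0, 0, 0, 0, 0],
  [0, 0, 0, 0, 0, 0],
])

```text
time: 17.9
tool_pos: [0.5557, -0.3355, 0.1978]
ee_rot: [-3.142, 0.001, -0.397]
wrist_force: [-0.3, 0.0, 0.5]
width: 0.0423
finger_force: 0.0
```

```bash
python3 - <<'E'
from h import *
s=snapshot("wrist"); save("w6",s); P,ok=cloud(s)
def meas(s,P,ok):
    hsv=cv2.cvtColor(s["image"],cv2.COLOR_BGR2HSV); red=(cv2.inRange(hsv,(0,150,60),(8,255,255))|cv2.inRange(hsv,(172,150,60),(180,255,255)))>0
    q=P[red&ok&(abs(P[...,2]-.098)<.004)&(np.hypot(P[...,0]-.557,P[...,1]+.336)<.05)]
    print(len(q),cv2.minAreaRect((q[:,:2]*1000).astype(np.float32)) if len(q)>5 else 0, np.median(q[:,2]) if len(q) else 0)
meas(s,P,ok)
t=load("top"); Q,k=cloud(t); m=k&(Q[...,2]>.1)&(Q[...,0]>.6)&(Q[...,1]<-.15); print("bottle",np.median(Q[m],0),Q[m].min(0),Q[m].max(0))
plan(.5568,-.3356,.063,np.deg2rad(-22.9))
E
```

```text
1048 ((559.1303100585938, -336.0240478515625), (13.468822479248047, 45.4451904296875), 66.79316711425781) 0.09814164755990407
bottle [ 0.73039467 -0.29406663  0.13413443] [ 0.7061591  -0.33411223  0.10025118] [ 0.77019721 -0.26894378  0.19626256]
at [ 0.5557 -0.3355  0.198 ] [-3.1416e+00  3.0000e-04 -3.9760e-01] rot units [-0.     0.003  0.021] trans units [ 0.026 -0.008  3.376] F [-0.24  0.26  0.21] t 17.95 w 0.042391394646308436
```

View pics/w6.png

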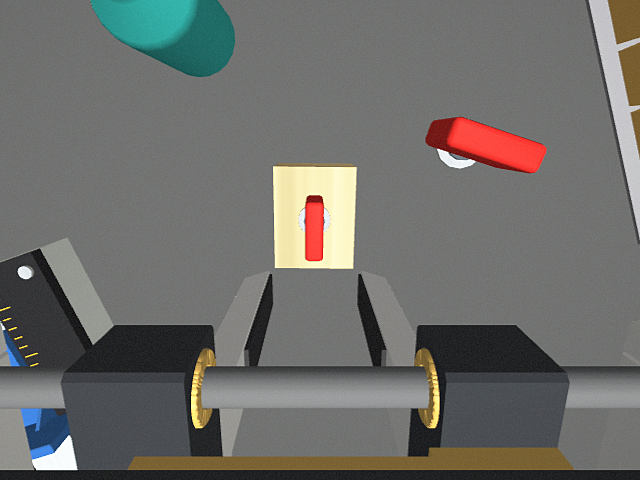

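The smaller screw's wing is at (315,230) on the holder, lined up with the fingers. The bigger one at (490,145) and the bottle at (165,35) are clear.

Emit:
drive_tool([
  [0.04, -0.01, 0.5, 0, 0, 0.02],
  [0, 0, 0.6, 0, 0, 0],
  [0, 0, 0.6, 0, 0, 0],
  [0, 0, 0.6, 0, 0, 0],
  [0, 0, 0.6, 0, 0, 0],
  [0, 0, 0.45, 0, 0, 0],
  [0, 0, 0, 0, 0, 0],
  [0, 0, 0, 0, 0, 0],
])

```text
time: 18.95
tool_pos: [0.5579, -0.3361, 0.065]
ee_rot: [3.141, -0.001, -0.4]
wrist_force: [0.0, -0.2, -0.3]
width: 0.0425
finger_force: 0.0
```

Emit:
drive_tool([
  [0, 0, 0, 0, 0, 0],
  [0, 0, 0, 0, 0, 0],
  [0, 0, 0, 0, 0, 0],
  [0, 0, 0, 0, 0, 0],
  [0, 0, 0, 0, 0, 0],
  [0, 0, 0, 0, 0, 0],
], gripper=1)

```text
time: 19.7
tool_pos: [0.5576, -0.3359, 0.0647]
ee_rot: [3.141, -0.001, -0.4]
wrist_force: [-0.3, 0.7, 1.6]
width: 0.0135
finger_force: 30.0
```

Emit:
drive_tool([
  [0, 0, -0.3, 0, 0, 0],
  [0, 0, -0.6, 0, 0, 0],
  [0, 0, -0.8, 0, 0, 0],
  [0, 0, -0.8, 0, 0, 0],
  [0, 0, -0.8, 0, 0, 0],
  [0, 0, 0, 0, 0, -0.85],
  [0, 0, 0, 0, 0, -0.85],
  [0, 0, 0, 0, 0, -0.85],
  [0, 0, 0, 0, 0, -0.81],
  [0, 0, 0, 0, 0, 0],
  [0, 0, 0, 0, 0, 0],
])

```text
time: 21.08
tool_pos: [0.5573, -0.3358, 0.1963]
ee_rot: [3.142, 0.0, -0.065]
wrist_force: [0.6, -0.8, -1.1]
width: 0.014
finger_force: 30.0
```

```bash
python3 - <<'E'
from h import *
plan(.5403,.0003,.155,np.deg2rad(-3.6))
E
```

```text
at [ 0.5573 -0.3358  0.1963] [ 3.1416e+00  2.0000e-04 -6.5400e-02] rot units [ 0.     0.002 -0.026] trans units [-0.951 -8.36   1.033] F [ 0.59 -0.79 -1.05] t 21.075 w 0.01400990095232733
```

Emit:
drive_tool([
  [-0.095, -0.836, 0.1, 0, 0, 0],
  [-0.095, -0.836, 0.1, 0, 0, 0],
  [-0.095, -0.836, 0.1, 0, 0, 0],
  [-0.095, -0.836, 0.1, 0, 0, 0],
  [-0.095, -0.836, 0.1, 0, 0, 0],
  [-0.095, -0.836, 0.1, 0, 0, 0],
  [-0.095, -0.836, 0.1, 0, 0, 0],
  [-0.095, -0.836, 0.1, 0, 0, 0],
  [-0.095, -0.836, 0.1, 0, 0, 0],
  [-0.095, -0.836, 0.1, 0, 0, -0.026],
  [0, 0, 0, 0, 0, 0],
  [0, 0, 0, 0, 0, 0],
  [0, 0, 0, 0, 0, 0],
])

```text
time: 22.7
tool_pos: [0.5411, -0.0007, 0.1565]
ee_rot: [3.141, -0.0, -0.063]
wrist_force: [-0.2, -0.1, -1.2]
width: 0.0137
finger_force: 30.0
```

```bash
python3 - <<'E'
from h import *
s=snapshot("wrist"); save("w7",s)
plan(.5403,.0003,.132,np.deg2rad(-3.6)); print(proj(s,[.5403,.0003,.058]))
E
```

```text
at [ 0.5411 -0.0007  0.1565] [ 3.1412e+00 -4.0000e-04 -6.3200e-02] rot units [ 0.004 -0.004 -0.004] trans units [-0.022 -0.023  0.612] F [ 0.38 -0.45 -0.37] t 22.75 w 0.013943895248688738
(np.float64(314.1428079193576), np.float64(238.3263895772214))
```

View pics/w7.png

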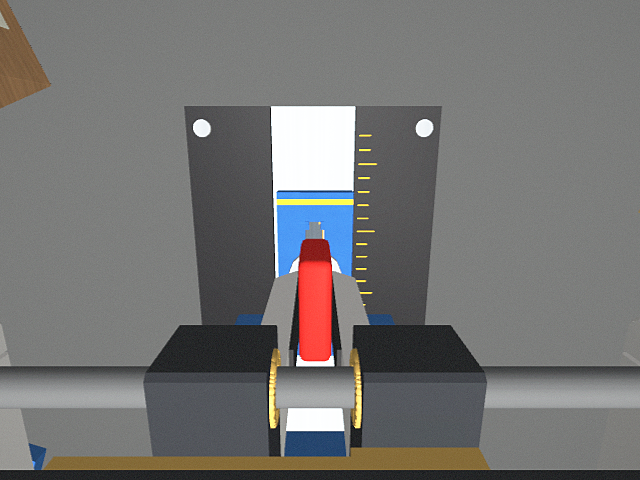

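The screw is held over the guide, with its tip at (315,228). The foot spans u 277–353 in a channel spanning 271–355. The yellow tape edge is at v 201.

```bash
python3 - <<'E'
from h import *
s=load("w7"); im=s["image"].astype(int); g=im.sum(2)
ex=np.array([np.cos(-.0628),np.sin(-.0628)]); ey=np.array([-ex[1],ex[0]]); O=np.array([.5403,.0])
def y(u,v,z): return (ray(s,u,v,z)[:2]-O)@ey*1000
def edge(row,a,b):  # subpixel biggest gradient
    d=np.abs(np.diff(row[a:b])); i=d.argmax(); w=d[max(i-1,0):i+2]; return a+max(i-1,0)+.5+(w*np.arange(len(w))).sum()/w.sum()
for v in(130,160,180): 
    a,b=edge(g[v],258,290),edge(g[v],340,366); print("chan",v,a,b,y(a,v,.052),y(b,v,.052))
r=im[:,:,2]
for v in(196,212,220): 
    a=edge(r[v],266,290); b=edge(im[v,:,0]+0*r[v],346,366); print("foot",v,a,b,y(a,v,.058),y(b,v,.058))
print(im[212,340:362])
cv2.imwrite("pics/w7c.png",cv2.resize(s["image"][205:255,265:365],None,fx=7,fy=7,interpolation=cv2.INTER_CUBIC))
E
```

```text
chan 130 270.70794701986756 354.5038986354776 31.088849462534835 -28.38266592449532
chan 160 271.34088127294984 353.85315315315313 31.23779679146657 -28.452685966546046
chan 180 272.2919911012236 353.3201680672269 30.952559713094942 -28.428219339162794
foot 196 272.4389312977099 353.0705882352941 30.51280484884891 -27.939018924795814
foot 212 273.45 352.92051282051284 30.10072177555574 -28.12279822846871
foot 220 273.28864353312304 352.72777777777776 30.382560709110244 -28.129468333561324
[[247 159  80]
 [246 154  77]
 [247 158  81]
 [246 152  76]
 [247 158  80]
 [247 158  81]
 [246 155  72]
 [247 157  79]
 [246 156  79]
 [246 156  78]
 [245 154  76]
 [248 153  74]
 [255 162  73]
 [156  97  72]
 [ 67  78  85]
 [ 88  89  88]
 [ 87  86  86]
 [ 90  90  88]
 [ 87  87  89]
 [ 87  81  86]
 [ 88  90  89]
 [ 90  88  87]]
```

View pics/w7c.png

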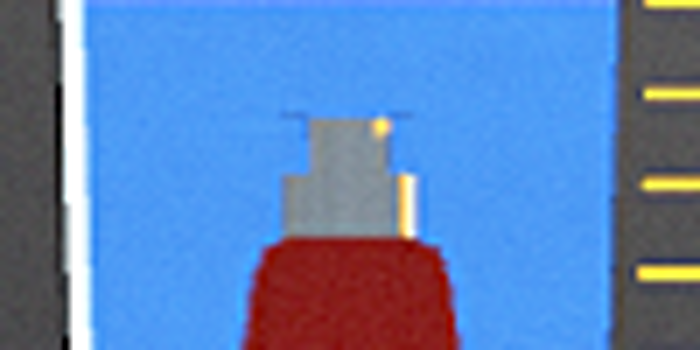

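```bash
python3 - <<'E'
from h import *
s=load("w7")
ex=np.array([np.cos(-.0628),np.sin(-.0628)]); ey=np.array([-ex[1],ex[0]]); O=np.array([.5403,.0])
f=lambda u,v,z:(np.round((ray(s,u,v,z)[:2]-O)@np.array([ex,ey]).T*1000,2))
hsv=cv2.cvtColor(s["image"],cv2.COLOR_BGR2HSV); red=(cv2.inRange(hsv,(0,150,60),(8,255,255))|cv2.inRange(hsv,(172,150,60),(180,255,255)))>0
P,ok=cloud(s); q=P[red&ok]; q=q[q[:,2]>np.percentile(q[:,2],90)-.006]; print("z top",np.median(q[:,2]))
zt=np.median(q[:,2])
for v in(275,300,330):
    c=np.where(red[v])[0]; print(v,c.min(),c.max(),f((c.min()+c.max())/2,v,zt))
r=(cv2.minAreaRect(((q[:,:2]-O)@np.array([ex,ey]).T*1000).astype(np.float32))); print(r)
print("hole far end",f(314.9,221.7,.058),"bore corner row(crop175)",f(314.9,230,.058),"hole y edges",f(305.4,232,.058),f(324.3,232,.058))
print("foot far edge",f(315,191,.058))
print("TCP",(np.array([.5411,-.0007])-O)@np.array([ex,ey]).T*1000)
E
```

```text
z top 0.18984773955988804
275 298 331 [19.43 -0.03]
300 298 331 [ 8.58 -0.03]
330 299 331 [-4.96 -0.24]
((3.012258529663086, -0.036087989807128906), (45.56430435180664, 13.863734245300293), 0.048620130866765976)
hole far end [12.66 -0.27] bore corner row(crop175) [ 6.37 -0.27] hole y edges [4.84 6.79] [ 4.84 -7.25]
foot far edge [35.34 -0.34]
TCP [ 0.84235409 -0.64841313]
```

Emit:
drive_tool([
  [-0.07, 0.0, 0.3, 0, 0, 0],
  [0, 0, 0.3, 0, 0, 0],
  [0, 0, 0.2, 0, 0, 0],
  [0, 0, 0.15, 0, 0, 0],
  [0, 0, 0.15, 0, 0, 0],
  [0, 0, 0.1, 0, 0, 0],
  [0, 0, 0.03, 0, 0, 0],
  [0, 0, 0, 0, 0, 0],
  [0, 0, 0, 0, 0, 0],
])

```text
time: 23.88
tool_pos: [0.5383, 0.0005, 0.1074]
ee_rot: [3.141, -0.001, -0.062]
wrist_force: [-0.3, -0.2, -1.2]
width: 0.0137
finger_force: 30.0
```

Emit:
drive_tool([
  [0, -0.03, 0, 0, 0, 0],
  [0, -0.03, 0, 0, 0, 0],
  [0, 0, 0, 0, 0, 0],
  [0, 0, 0, 0, 0, 0],
])

```text
time: 24.38
tool_pos: [0.5384, 0.0026, 0.1073]
ee_rot: [3.141, -0.0, -0.062]
wrist_force: [0.3, -2.4, -0.3]
width: 0.0137
finger_force: 30.0
```

```bash
cat > m.py <<'E'
from h import *
ex=np.array([np.cos(-.0628),np.sin(-.0628)]); ey=np.array([-ex[1],ex[0]]); O=np.array([.5403,.0]); M=np.array([ex,ey]).T
s=snapshot("wrist"); save("wm",s); im=s["image"]; hsv=cv2.cvtColor(im,cv2.COLOR_BGR2HSV); P,ok=cloud(s); o=get_obs()
red=(cv2.inRange(hsv,(0,150,60),(8,255,255))|cv2.inRange(hsv,(172,150,60),(180,255,255)))>0
q=P[red&ok]; q=q[q[:,2]>np.percentile(q[:,2],90)-.006]
print("wing",np.round(cv2.minAreaRect(((q[:,:2]-O)@M*1000).astype(np.float32))[0],2),"ztop",np.median(q[:,2]).round(4),"TCP",((o["tool_pos"][:2]-O)@M*1000).round(2),"z",o["tool_pos"][2].round(4))
blue=cv2.inRange(hsv,(100,140,120),(125,255,255))>0
for X in(.565,.572):
    u0,v=proj(s,[X,-.002,.058]); v=int(round(v)); c=np.where(blue[v])[0]; c=c[abs(c-u0)<60]
    a,b=c.min()-.5,c.max()+.5; print("foot y",((ray(s,a,v,.058)[:2]-O)@ey*1000).round(2),((ray(s,b,v,.058)[:2]-O)@ey*1000).round(2))
u0,v=proj(s,[.60,-.003,.052]); v=int(v); g=im[v].astype(int).sum(1); c=np.where(g>600)[0]; c=c[abs(c-u0)<80]
print("chan y",((ray(s,c.min()-.5,v,.052)[:2]-O)@ey*1000).round(2),((ray(s,c.max()+.5,v,.052)[:2]-O)@ey*1000).round(2))
# foot far edge x
u,v=proj(s,[.575,-.003,.058]); col=np.where((im[:,int(u)].astype(int).sum(1)>600)&(np.arange(480)<v+12))[0]; print("far edge x",((ray(s,u,col.max()+.5,.058)[:2]-O)@ex*1000).round(2), "F",np.round(o["wrist_force"],1),o["time"])
E
python3 m.py
```

```text
wing [-0.32  3.01] ztop 0.1406 TCP [-2.05  2.45] z 0.1073
foot y 29.09 -26.5
foot y 28.89 -26.25
chan y 30.57 -27.85
far edge x 36.42 F [ 0.2 -2.1  0.4] 24.425
```

The foot is now centred in the channel (1.3 against 1.36 mm). I'm bringing the screw back to the middle and lowering it.

Emit:
drive_tool([
  [0, 0.04, 0, 0, 0, 0],
  [0, 0, 0.05, 0, 0, 0],
  [0, 0, 0.1, 0, 0, 0],
  [0, 0, 0.1, 0, 0, 0],
  [0, 0, 0.1, 0, 0, 0],
  [0, 0, 0, 0, 0, 0],
])

```text
time: 25.18
tool_pos: [0.5378, 0.0014, 0.0924]
ee_rot: [-3.142, 0.001, -0.062]
wrist_force: [-0.3, -0.7, -1.1]
width: 0.0138
finger_force: 30.0
```

Emit:
drive_tool([
  [0, 0, 0.1, 0, 0, 0],
  [0, 0, 0.1, 0, 0, 0],
  [0, 0, 0.1, 0, 0, 0],
  [0, 0, 0.05, 0, 0, 0],
  [0, 0, 0, 0, 0, 0],
  [0, 0, 0, 0, 0, 0],
])

```text
time: 25.92
tool_pos: [0.5383, 0.0013, 0.0792]
ee_rot: [3.142, -0.0, -0.062]
wrist_force: [-0.4, 0.3, -1.3]
width: 0.0137
finger_force: 30.0
```

Emit:
drive_tool([
  [0, 0, 0.08, 0, 0, 0],
  [0, 0, 0.08, 0, 0, 0],
  [0, 0, 0.08, 0, 0, 0],
  [0, 0, 0, 0, 0, 0],
  [0, 0, 0, 0, 0, 0],
])

```text
time: 26.55
tool_pos: [0.5385, 0.0013, 0.0708]
ee_rot: [3.141, -0.001, -0.062]
wrist_force: [-2.4, 0.3, 5.6]
width: 0.0134
finger_force: 30.0
```

```bash
python3 m.py
```

```text
wing [-0.31  1.69] ztop 0.1042 TCP [-1.93  1.18] z 0.0708
foot y 29.53 -26.36
foot y 29.28 -26.6
chan y 30.66 -27.89
far edge x 36.89 F [-3.4  0.8  5.9] 26.6
```

Emit:
drive_tool([
  [0, 0, 0.025, 0, 0, 0],
  [0, 0, 0.02, 0, 0, 0],
  [0, 0, 0, 0, 0, 0],
  [0, 0, 0, 0, 0, 0],
])

```text
time: 27.1
tool_pos: [0.5385, 0.0013, 0.0694]
ee_rot: [3.141, -0.001, -0.062]
wrist_force: [-3.0, 0.2, 7.5]
width: 0.0143
finger_force: 30.0
```

Emit:
drive_tool([
  [0, 0.0035, 0, 0, 0, -0.5],
  [0, 0.0035, 0, 0, 0, -0.98],
  [0, 0.0035, 0, 0, 0, -0.98],
  [0, 0.0035, 0, 0, 0, -0.98],
  [0, 0.0035, 0, 0, 0, -0.98],
])

```text
time: 27.72
tool_pos: [0.5399, 0.0004, 0.0699]
ee_rot: [3.139, -0.004, 0.383]
wrist_force: [-0.5, -0.0, 6.2]
width: 0.0136
finger_force: 30.0
```

Emit:
drive_tool([
  [0, 0.0035, 0.01, 0, 0, -0.94],
  [0, 0.0035, 0, 0, 0, -0.94],
  [0, 0.0035, 0, 0, 0, -0.94],
  [0, 0.0035, 0, 0, 0, -0.94],
  [0, 0.0035, 0, 0, 0, -0.94],
  [0, 0.0035, 0, 0, 0, -0.94],
])

```text
time: 28.48
tool_pos: [0.5409, -0.0002, 0.0697]
ee_rot: [3.137, -0.003, 0.947]
wrist_force: [0.7, 0.7, 7.1]
width: 0.0138
finger_force: 30.0
```

```bash
python3 - <<'E'
from h import *
o=get_obs(); print(o["wrist_force"].round(2),o["wrist_torque"].round(3),o["ee_rot"].round(3),o["tool_pos"].round(4))
s=snapshot("wrist"); hsv=cv2.cvtColor(s["image"],cv2.COLOR_BGR2HSV); P,ok=cloud(s)
red=(cv2.inRange(hsv,(0,150,60),(8,255,255))|cv2.inRange(hsv,(172,150,60),(180,255,255)))>0
q=P[red&ok]; q=q[(q[:,2]>np.percentile(q[:,2],90)-.006)&(np.hypot(q[:,0]-.54,q[:,1])<.05)]; print(cv2.minAreaRect((q[:,:2]*1000).astype(np.float32)),np.median(q[:,2]))
E
```

```text
[0.72 0.68 7.1 ] [ 0.017 -0.05  -0.051] [ 3.137e+00 -3.000e-03  9.470e-01] [ 5.409e-01 -2.000e-04  6.970e-02]
((541.3356323242188, 2.5265655517578125), (45.84857940673828, 13.812057495117188), 54.683780670166016) 0.10305006079855898
```

Emit:
drive_tool([
  [0, 0.0035, 0, 0, 0, -0.94],
  [0, 0.0035, 0, 0, 0, -0.94],
  [0, 0.0035, 0, 0, 0, -0.94],
  [0, 0.0035, 0, 0, 0, -0.94],
  [0, 0.0035, 0, 0, 0, -0.94],
  [0, 0.0035, 0, 0, 0, -0.92],
  [0, 0, 0, 0, 0, 0],
  [0, 0, 0, 0, 0, 0],
])

```text
time: 29.52
tool_pos: [0.5417, -0.0005, 0.0698]
ee_rot: [3.136, -0.0, 1.507]
wrist_force: [0.3, -0.0, 7.8]
width: 0.0136
finger_force: 30.0
```

Emit:
drive_tool([
  [0, 0, -0.04, 0, 0, 0],
  [0, 0, -0.02, 0, 0, 0],
  [0, 0, 0, 0, 0, 0],
])

```text
time: 29.9
tool_pos: [0.5417, -0.0005, 0.0715]
ee_rot: [3.136, -0.0, 1.506]
wrist_force: [3.3, 0.2, 5.1]
width: 0.014
finger_force: 30.0
```

Emit:
drive_tool([
  [0, 0, 0, 0, 0, 0],
  [0, 0, 0, 0, 0, 0],
  [0, 0, 0, 0, 0, 0],
  [0, 0, 0, 0, 0, 0],
], gripper=0.6)

```text
time: 30.4
tool_pos: [0.5391, -0.0004, 0.0692]
ee_rot: [-3.141, 0.0, 1.506]
wrist_force: [-0.4, -0.6, 0.3]
width: 0.0379
finger_force: 0.0
```

Emit:
drive_tool([
  [0, 0, -0.4, 0, 0, 0],
  [0, 0, -0.8, 0, 0, 0],
  [0, 0, -0.9, 0, 0, 0],
  [0, 0, -0.9, 0, 0, 0],
  [0, 0, 0, 0, 0, 0],
  [0, 0, 0, 0, 0, 0],
])

```text
time: 31.15
tool_pos: [0.5392, -0.0003, 0.1894]
ee_rot: [-3.141, 0.0, 1.506]
wrist_force: [-1.0, -0.4, -0.2]
width: 0.0378
finger_force: 0.0
```

```bash
python3 - <<'E'
from h import *
o=get_obs(); print(o["wrist_force"].round(2),o["tool_pos"].round(4),o["time"])
for n in("wrist","top"):
    s=snapshot(n); save("fin_"+n,s); hsv=cv2.cvtColor(s["image"],cv2.COLOR_BGR2HSV); P,ok=cloud(s)
    red=(cv2.inRange(hsv,(0,150,60),(8,255,255))|cv2.inRange(hsv,(172,150,60),(180,255,255)))>0
    q=P[red&ok&(np.hypot(P[...,0]-.54,P[...,1])<.05)]
    if len(q)>20:
        q=q[(q[:,2]>np.percentile(q[:,2],90)-.006)]; print(n,len(q),cv2.minAreaRect((q[:,:2]*1000).astype(np.float32)),np.median(q[:,2]))
    blue=cv2.inRange(hsv,(100,140,100),(125,255,255))>0
    for z in(.058,.104):
        q=P[blue&ok&(abs(P[...,2]-z)<.004)&(abs(P[...,0]-.53)<.1)&(abs(P[...,1])<.08)]
        if len(q)>50: print(z,len(q),cv2.minAreaRect((q[:,:2]*1000).astype(np.float32)),np.median(q[:,2]))
E
```

```text
[-1.03 -0.45 -0.23] [ 5.392e-01 -3.000e-04  1.894e-01] 31.15
wrist 1175 ((540.7815551757812, 2.3658580780029297), (46.286712646484375, 13.047506332397461), 86.27235412597656) 0.10548769308218282
0.058 5608 ((527.101318359375, 1.8297004699707031), (56.52071762084961, 95.09400939941406), 87.00287628173828) 0.05836620122870126
0.104 2106 ((475.1713562011719, 4.621196746826172), (118.3593978881836, 10.028376579284668), 87.031982421875) 0.10420480134716367
```

```bash
python3 -c "
from h import *
print(close_job())"
```

```text
the job is handed in; nothing more can be done
None
```

The job is handed in at about 31 s of the 67 s: the middle-sized guide is flat and centred in the channel, panel on the fence side. The smaller red thumbscrew is through both holes and turned a quarter. After release its wing top measured 105.5 mm, against 105 mm expected when locked and 108 mm when free. I did not re-measure the carton, bottle and tape at the end, but no move went near them and no unexpected contact forces showed.

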